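# Stroke the tea caddy's row of lids shut

## Task

The four green lids along the top of the aluminium tea caddy have been left ajar. Starting from the end with the red dot, run a fingertip lightly along the row so that it folds the lids shut one after another, in order, in a single low stroke without taking the finger away from the row before the last lid is down. Do not press hard, do not grip, lift, tip or shove the caddy, leave everything else on the dresser alone, and finish with the hand clear.

Things in the scene. Friction and masses are not known exactly. Their poses are not given: they have to be found in the camera images.
- caddy: Loose aluminium tea caddy, a box 210 long (its x) x 72 wide (y) x 63 high, 1.1 kg. Origin: centre of its underside, z up. On top, in a row along x, four green lids, lid 1 to 4 towards +x, after a flat solid strip 25 wide at the -x end. The strip and the shut lids are level, 63 high. A tip moved towards +x just above that level folds the lids down; the other way it catches under them. Sizes in mm.
- red_dot (a point): Centre of the red dot, 18 in diameter, on top of the solid strip at the starting end of the caddy: caddy frame x = -92.5, y = 0, z = 63. Its axes are the caddy's (+x runs along the row, away from the dot). Sizes in mm.
- lid1 (a joint): Lid 1 of the row (1 is next to the red dot): 0 = shut, grows as it opens (rad), stop at 1.3; starts between 0.6 and 1.1. Its stiff hinge (0.010 N m of friction, no spring) leaves it wherever it is put; 0.1 rad is 4 mm of gap at its free edge.
- lid1_edge (a point): Middle of the free edge of lid 1, on its upper face. The lid is a flat plate 40 long (x) x 68 wide (y) x 3 thick, hinged across the caddy at its edge nearer the red dot (hinge line at caddy x = -79, z = 60); its free edge lifts. Sizes in mm.
- lid2 (a joint): Lid 2 of the row (1 is next to the red dot): 0 = shut, grows as it opens (rad), stop at 1.3; starts between 0.6 and 1.1. Its stiff hinge (0.010 N m of friction, no spring) leaves it wherever it is put; 0.1 rad is 4 mm of gap at its free edge.
- lid2_edge (a point): Middle of the free edge of lid 2, on its upper face. The lid is a flat plate 40 long (x) x 68 wide (y) x 3 thick, hinged across the caddy at its edge nearer the red dot (hinge line at caddy x = -35, z = 60); its free edge lifts. Sizes in mm.
- lid3 (a joint): Lid 3 of the row (1 is next to the red dot): 0 = shut, grows as it opens (rad), stop at 1.3; starts between 0.6 and 1.1. Its stiff hinge (0.010 N m of friction, no spring) leaves it wherever it is put; 0.1 rad is 4 mm of gap at its free edge.
- lid3_edge (a point): Middle of the free edge of lid 3, on its upper face. The lid is a flat plate 40 long (x) x 68 wide (y) x 3 thick, hinged across the caddy at its edge nearer the red dot (hinge line at caddy x = 9, z = 60); its free edge lifts. Sizes in mm.
- lid4 (a joint): Lid 4 of the row (1 is next to the red dot): 0 = shut, grows as it opens (rad), stop at 1.3; starts between 0.6 and 1.1. Its stiff hinge (0.010 N m of friction, no spring) leaves it wherever it is put; 0.1 rad is 4 mm of gap at its free edge.
- lid4_edge (a point): Middle of the free edge of lid 4, on its upper face. The lid is a flat plate 40 long (x) x 68 wide (y) x 3 thick, hinged across the caddy at its edge nearer the red dot (hinge line at caddy x = 53, z = 60); its free edge lifts. Sizes in mm.
- tray: White plastic kettle tray fixed on the dresser at the robot's left, 400 (x) x 260 (y), rim 16 high, with a white kettle 150 wide and 190 high fixed at its far end. Origin: centre of its underside. Sizes in mm.
- mug: Cream ceramic mug, 80 wide, 92 high, on the tray; bystander. Origin: centre of its underside. Sizes in mm.
- jar: Glass sugar jar with red twist cap, 68 wide, 100 high, on the tray; bystander. Origin: centre of its underside. Sizes in mm.
- spoon: Stainless teaspoon, 140 long, lying on the tray; bystander. Origin: its underside, near the middle. Sizes in mm.
- clock: Blue alarm clock, 45 x 100 x 75 high, on the dresser; bystander. Origin: centre of its underside. Sizes in mm.
- tin: Round blue biscuit tin with yellow lid, 134 wide, 68 high; bystander. Origin: centre of its underside. Sizes in mm.
- saucer: White saucer, 140 wide, 18 high; bystander. Origin: centre of its underside. Sizes in mm.

How it is judged:
By the outcome, as a careful person would: the job done as asked, in the order asked, and still so for the second after the job is handed in, with the robot touching nothing.
It also fails if it takes over 40 s, if anything falls off the work surface, if the arm or the gripper's body presses on something with over 40 N, if the wrist force passes 120 N, or if a joint passes its speed limit or range.

## Robot

A 6-joint arm with a two-finger parallel gripper is mounted at the origin on the work surface. World frame = base frame: x ahead of the robot, y to its left, z up, the work surface at z = 0. Lengths are in m, angles in rad, forces in N, time in s.
With the tool pointing down it reaches from about 0.35 to 0.8 m from the base axis. Payload 7.3 kg.
Tool frame: the origin (TCP) lies between the finger pads; the fingertips stand 17 mm ahead of it and the grasp point (between the pads) lies 2 mm behind it; z points along the fingers, x is the direction in which the jaws open and shut, and the axes are right-handed (so a half turn about z gives the same grasp; the last joint's range is limited). The gripper opens to 85 mm and grips with 20 to 120 N. Pads are 22 mm wide; open, the fingers measure 114 mm over their backs; the gripper's body (76 mm by 85 mm) begins 54 mm behind the grasp point. The pads swing forward as they close: fully open they stand 13 mm farther back than shut.
Start: joints at [-1.282, 0.342, 1.524, -0, 1.275, -0.146], TCP at [0.221, -0.476, 0.215] pointing down, gripper open.
Joint ranges: [-2.53, 2.53], [-0.77, 2.02], [0.04, 2.7], [-1, 4.14], [0.28, 2.66], [-3.11, 3.11]. Speed limits (rad/s): [2.57, 2.57, 3.14, 3.14, 3.14, 3.14].

## Interface

Orientations are given as a 3x3 rotation matrix whose columns are the frame's x, y, z axes.
In Python, from cell import ctrl gives the robot as it stands.
- The arm moves only by the tool drive_tool, never from a script. Its argument "moves" is a list of rows, each a list of 6 numbers: the shift along the tool's x, y, z in m, then the turn, a rotation vector about the tool's x, y, z in rad. A call has 1 to 20 rows; each row shifts and turns the commanded pose from where the row before left it, along the tool's axes as they then stand; what a row does not reach is not made up. A row lasts 1/12 s, in which the tool goes at most 41.7 mm and 7.16 degrees, less where a joint would pass 70% of its speed; a pose out of reach is approached as far as the arm can. A call is refused whole if a number of a shift passes 0.0417 or a number of a turn 0.125, either way. A call with a gripper value outside its range is refused whole. "hand" is the closure, from 0 (fully open) to 1 (shut), set as the call begins (left out, the last holds). The fingers move at their own pace and stop on an object; the grip force is fixed at half the most. Time passes only in rows, so rows that do not move let the fingers close. It gives the time, the measured TCP pose, the force and the opening at its end, in the units of the state.
- ctrl.sense(): the state, without advancing time (a new reading comes with each control period).
- ctrl.capture(name): name is "scene" or "top"; returns the picture (400x640x3 uint8, red, green, blue); there is no depth.
- ctrl.get_calibration(name): a dict with "vfov" (degrees; the focal length in pixels is half the picture's height over the tangent of half this angle, whatever the lens; pixels are square), "cx", "cy" (the principal point, pixels), "R" (3x3) and "t" (3): a world point X has camera coordinates R X + t. Camera axes: x right, y down, z forward; pixel columns grow to the right and rows downward; lengths in m; the calibration is good to about 2 mm. A picture is of the moment at which its call begins. get_calibration takes no time and is no camera call.
- ctrl.sign_off(): hands the job in, once; it reports no verdict.
The state is a dict: "t": time; "q": joint angles; "dq": joint speeds; "effort": joint torques, N m; "position": TCP position; "eef_rot": TCP orientation; "wrist_force": force on the tool from outside, world axes, zero at the start; "wrist_torque": the same for the moment, N m; "grip_width": opening from 0.0 (shut) to 1.0 (fully open).
Only numpy, scipy, OpenCV 4.12 (cv2) and the standard library are available. Lean on these libraries where they do the work, as an engineer would, in place of code of your own. Each camera call takes 0.05 s, during which the arm holds its last target.

## Working session

There is one attempt and no reset: what is moved stays moved. The work goes in short steps, Python scripts to look and compute and a tool call to move; the robot and the scene stay as the last step left them, time stands still between calls to the robot, and variables do not carry over. Pictures are saved under pics/ and viewed, and the job is handed in when it is done.

Besides the shell and the picture viewer there is one more tool, called as name([rows], argument=value, ...), one row to a line, values as JSON. drive_tool: Moves the arm, as the interface text tells. Its arguments: {"type":"object","properties":{"moves":{"type":"array"},"hand":{"type":"number"}},"required":["moves"]}

```bash
mkdir -p pics; ls
python3 - <<'E'
from cell import ctrl
import cv2
for n in("scene","top"):
    im=ctrl.capture(n); cv2.imwrite(f"pics/{n}0.png",im[:,:,::-1]); c=ctrl.get_calibration(n); print(n,c)
s=ctrl.sense();print({k:s[k] for k in("t","position","eef_rot","wrist_force","grip_width")})
E
```

```text
pics
scene {'vfov': 53.74840882849669, 'cx': 319.8441412513609, 'cy': 201.47157314116245, 'R': array([[-0.54476607,  0.83835938, -0.01958258],
       [ 0.63665144,  0.39827175, -0.66034427],
       [-0.54580662, -0.37220043, -0.75070765]]), 't': array([ 0.27741853, -0.35716536,  1.58005846])}
top {'vfov': 43.132322584339406, 'cx': 322.11566077108796, 'cy': 205.96713340730315, 'R': array([[ 0.00640102, -0.99997417, -0.00326924],
       [-0.99502644, -0.00604428, -0.09942757],
       [ 0.09940524,  0.00388942, -0.99503943]]), 't': array([0.04275851, 0.61954329, 1.40345358])}
{'t': 0.1, 'position': array([ 0.22105619, -0.47578581,  0.21440851]), 'eef_rot': array([[ 4.21228592e-01, -9.06954424e-01, -3.82427804e-04],
       [-9.06953525e-01, -4.21228719e-01,  1.29195479e-03],
       [-1.33283368e-03, -1.97364050e-04, -9.99999092e-01]]), 'wrist_force': array([-0.11016151,  0.47001231, -0.63560266]), 'grip_width': 0.9976518553507572}
```

View pics/scene0.png

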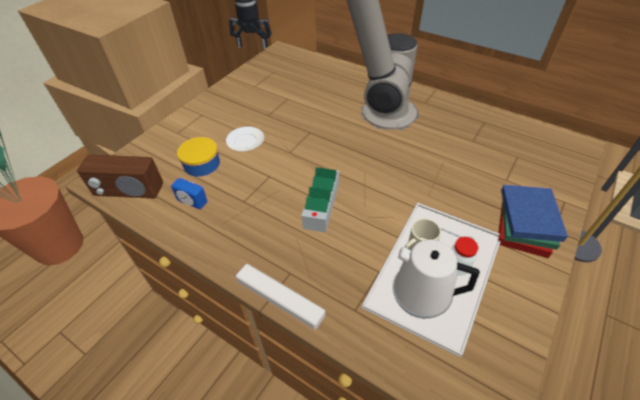

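View pics/top0.png

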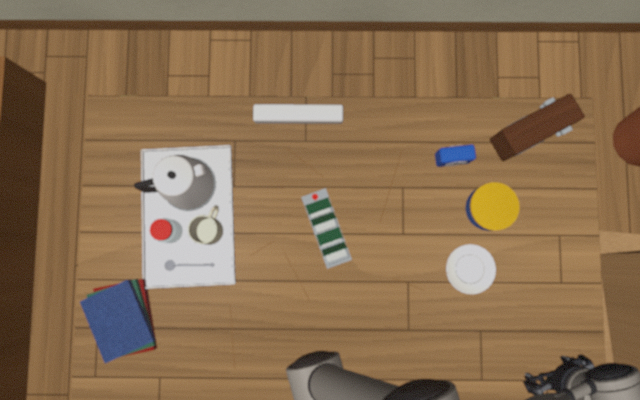

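The scene view shows the caddy near (320,198) with the red dot at (314,214). In the top view the dot is at (315,197), at the end far from the robot, and the row runs towards the robot to about (340,262). Next I'll measure it.

```bash
cat > h.py <<'E'
import numpy as np,cv2
from cell import ctrl
C={n:ctrl.get_calibration(n) for n in("scene","top")}
def ray(n,u,v):
    c=C[n];f=200/np.tan(np.radians(c["vfov"]/2))
    d=c["R"].T@np.array([(u-c["cx"])/f,(v-c["cy"])/f,1]);return -c["R"].T@c["t"],d
def onz(n,u,v,z):
    o,d=ray(n,u,v);return o+d*(z-o[2])/d[2]
def proj(n,X):
    c=C[n];f=200/np.tan(np.radians(c["vfov"]/2));p=c["R"]@np.asarray(X)+c["t"];return np.array([f*p[0]/p[2]+c["cx"],f*p[1]/p[2]+c["cy"]])
def tri(u1,u2):
    (o1,d1),(o2,d2)=ray("scene",*u1),ray("top",*u2)
    s=np.linalg.lstsq(np.c_[d1,-d2],o2-o1,rcond=None)[0];a,b=o1+s[0]*d1,o2+s[1]*d2
    return (a+b)/2,np.linalg.norm(a-b)
E
python3 - <<'E'
from h import *
dots={}
for n,(x0,y0,x1,y1) in {"scene":(285,155,360,245),"top":(290,175,365,280)}.items():
    im=cv2.imread(f"pics/{n}0.png");cr=im[y0:y1,x0:x1].astype(int)
    r=cr[...,2]-np.maximum(cr[...,0],cr[...,1]);
    w=np.where(r>60,r,0); ys,xs=np.mgrid[y0:y1,x0:x1]
    # brown wood also has r>g: check against b..
    dots[n]=((w*xs).sum()/w.sum(),(w*ys).sum()/w.sum());print(n,dots[n],(w>0).sum(),onz(n,*dots[n],.063))
    g=((cr[...,1]-cr[...,2])>20).astype(np.uint8)
    k,l,st,ce=cv2.connectedComponentsWithStats(g)
    for i in range(1,k):
        if st[i,4]>5: print(" green",st[i,:5]+np.array([x0,y0,0,0,0]),ce[i]+[x0,y0])
    cv2.imwrite(f"pics/{n}0c.png",cv2.resize(im[y0:y1,x0:x1],None,fx=6,fy=5.7 if n=="top" else 6,interpolation=cv2.INTER_CUBIC)[:600])
print(tri(dots["scene"],dots["top"]))
E
```

```text
scene (np.float64(313.9695885509839), np.float64(213.86225402504473)) 20 [0.64158252 0.066911   0.063     ]
 green [305 168  31  45 930] [320.64946237 190.08602151]
top (np.float64(314.5489199491741), np.float64(196.321791613723)) 29 [0.64284744 0.06767794 0.063     ]
 green [307 198  24  16 205] [317.94634146 205.46341463]
 green [312 213  23  13 114] [322.51754386 218.70175439]
 green [317 228  25  17 238] [328.86134454 235.65966387]
 green [323 243  23  12  97] [333.42268041 248.74226804]
(array([0.64265104, 0.06766054, 0.06458024]), np.float64(3.0310358741087908e-05))
```

Run:
```python
import cv2,numpy as np
a=cv2.imread("pics/scene0c.png");b=cv2.imread("pics/top0c.png");print(a.shape,b.shape)
h=600;o=np.zeros((600,a.shape[1]//1+b.shape[1],3),np.uint8)
o=np.zeros((600,800,3),np.uint8);a=a[:,:400];o[:a.shape[0],:a.shape[1]]=a;o[:b.shape[0],400:400+min(400,b.shape[1])]=b[:,:400];cv2.imwrite("pics/both0c.png",o)
```

```text
(540, 450, 3) (598, 450, 3)
```

View pics/both0c.png

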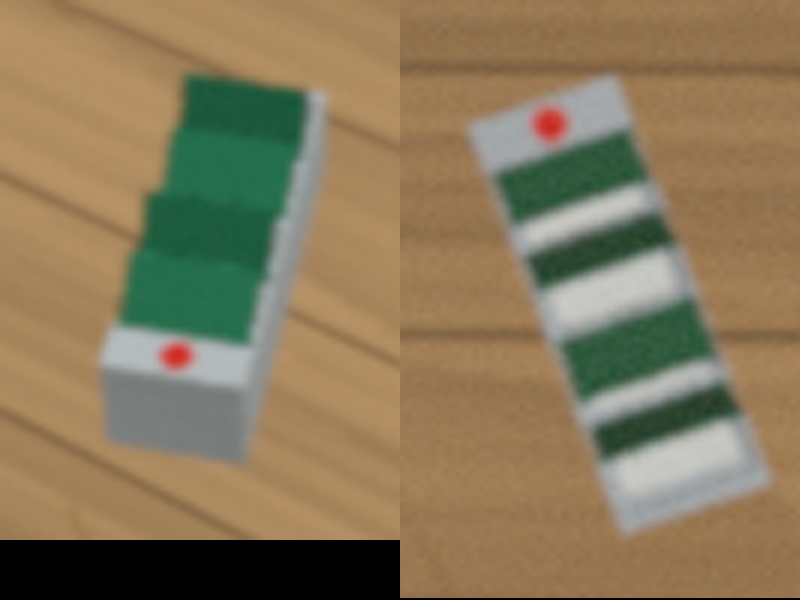

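Run:
```python
from h import *
im=cv2.imread("pics/top0.png");x0,y0,x1,y1=285,175,370,285
cr=cv2.resize(im[y0:y1,x0:x1],None,fx=4,fy=4,interpolation=cv2.INTER_CUBIC).astype(int)
wood=(cr[...,2]-cr[...,0]>30)&(cr[...,2]>cr[...,1]+10)&~(cr[...,2]-cr[...,1]>70)
m=(~wood).astype(np.uint8)
k,l,st,ce=cv2.connectedComponentsWithStats(m);i=1+st[1:,4].argmax()
cs,_=cv2.findContours((l==i).astype(np.uint8),cv2.RETR_EXTERNAL,cv2.CHAIN_APPROX_NONE)
r=cv2.minAreaRect(cs[0]);b=(cv2.boxPoints(r)+.5)/4-.5+[x0,y0]
P=np.array([onz("top",*p,.063) for p in b]);print(b);print(P[:,:2])
for j in range(4): d=P[(j+1)%4]-P[j];print(np.linalg.norm(d),np.degrees(np.arctan2(d[1],d[0])))
c=P.mean(0);print("centre",c)
for yaw in np.radians([-162,-161,-160,-163,-164]):
    ex=np.array([np.cos(yaw),np.sin(yaw)]);print(np.degrees(yaw),"dot from centre",c[:2]-.0925*ex, "centre from dot",np.array([.6427,.0676])+.0925*ex)
```

```text
[[299.82465172 196.4817543 ]
 [325.32977295 187.16060257]
 [351.75793457 259.4750061 ]
 [326.25281525 268.79615784]]
[[ 0.64215446  0.10855989]
 [ 0.66868279  0.03789434]
 [ 0.46913444 -0.03571095]
 [ 0.44331493  0.03406768]]
0.07548093233530848 -69.42351806114785
0.21269057624267942 -159.75302837777514
0.07440231344249029 110.3055013721515
0.21233522292767001 20.537697200247045
centre [0.55582165 0.03620274 0.063     ]
-162.0 dot from centre [0.64379438 0.06478681] centre from dot [0.55472727 0.03901593]
-161.0 dot from centre [0.64328212 0.0663178 ] centre from dot [0.55523953 0.03748495]
-160.0 dot from centre [0.64274322 0.0678396 ] centre from dot [0.55577843 0.03596314]
-163.0 dot from centre [0.64427984 0.06324712] centre from dot [0.55424181 0.04055562]
-164.0 dot from centre [0.64473836 0.0616992 ] centre from dot [0.55378329 0.04210354]
```

drive_tool([
  [0,0,0,0,0,0.086],
  [-0.01,-0.016,0,0,0,0],
  [-0.019,-0.03,0,0,0,0],
  [-0.02,-0.032,0,0,0,0],
  [-0.02,-0.032,0,0,0,0],
  [-0.02,-0.032,0,0,0,0],
  [-0.02,-0.032,0,0,0,0],
  [-0.02,-0.032,0,0,0,0],
  [-0.02,-0.032,0,0,0,0],
  [-0.02,-0.032,0,0,0,0],
  [-0.02,-0.032,0,0,0,0],
  [-0.02,-0.032,0,0,0,0],
  [-0.02,-0.032,0,0,0,0],
  [-0.02,-0.032,0,0,0,0],
  [-0.02,-0.032,0,0,0,0],
  [-0.02,-0.032,0,0,0,0],
  [-0.02,-0.032,0,0,0,0],
  [-0.02,-0.032,0,0,0,0],
  [-0.02,-0.032,0,0,0,0],
  [-0.018,-0.026,0,0,0,0],
], hand=1)

```text
t: 1.77
position: [0.6455, 0.0706, 0.2142]
eef_rot: [[0.342, -0.94, -0.001], [-0.94, -0.342, 0.0], [-0.0, 0.001, -1.0]]
wrist_force: [0.7, -0.5, 0.3]
grip_width: 0.005
```

```bash
cat >> h.py <<'E'
DOT=np.array([.6427,.0676]);EX=np.array([np.cos(np.radians(-159.9)),np.sin(np.radians(-159.9))]);EY=np.array([-EX[1],EX[0]])
def st():
    s=ctrl.sense();d=s["position"][:2]-DOT;R=s["eef_rot"];w=s["wrist_force"]
    print("t %.2f caddy x %.1f y %.1f z %.2f"%(s["t"],1e3*d@EX-92.5,1e3*d@EY,1e3*s["position"][2]),"grip",round(float(s["grip_width"]),3),"toolxy in caddy",np.round([R[:2,0]@EX,R[:2,1]@EY,R[0,2],R[1,2]],4),"F",np.round([w[:2]@EX,w[:2]@EY,w[2]],2))
E
python3 -c "
from h import *
st()
for n in ('scene','top'): cv2.imwrite(f'pics/{n}1.png',ctrl.capture(n)[:,:,::-1])
"
```

```text
t 1.77 caddy x -96.2 y -1.9 z 214.20 grip 0.005 toolxy in caddy [ 0.0012 -0.0012 -0.0008  0.0002] F [-0.47  0.73  0.31]
```

```bash
python3 -c "
from h import *
a=cv2.imread('pics/scene1.png')[100:280,240:400];cv2.imwrite('pics/s1c.png',cv2.resize(a,None,fx=3.3,fy=3.3,interpolation=cv2.INTER_CUBIC))"
```

```text
(no output)
```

View pics/s1c.png

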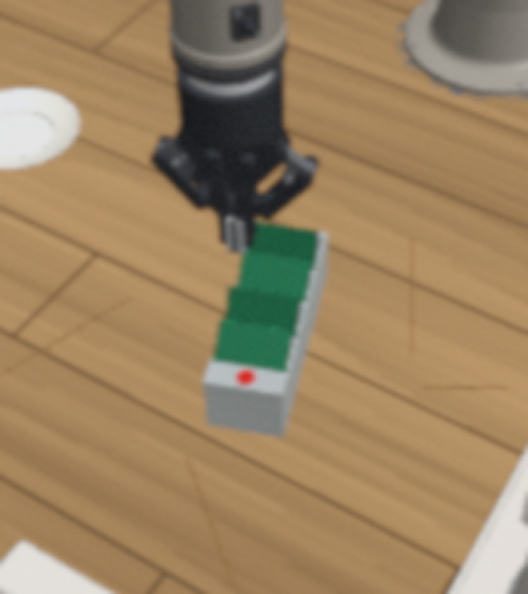

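The scene crop shows the shut fingertips above the row at crop (235,245), with the knuckles spread across the caddy. I'll go down over the solid strip.

drive_tool([
  [0.002,0,0.01,0,0,0],
  [0,0,0.018,0,0,0],
  [0,0,0.018,0,0,0],
  [0,0,0.018,0,0,0],
  [0,0,0.018,0,0,0],
  [0,0,0.018,0,0,0],
  [0,0,0.012,0,0,0],
  [0,0,0.008,0,0,0],
  [0,0,0,0,0,0],
  [0,0,0,0,0,0],
])

```text
t: 2.7
position: [0.6449, 0.0657, 0.0948]
eef_rot: [[0.341, -0.94, -0.001], [-0.94, -0.341, -0.0], [-0.0, 0.001, -1.0]]
wrist_force: [-0.5, 1.0, 0.5]
grip_width: -0.003
```

```bash
python3 -c "
from h import *
st()"
```

```text
t 2.70 caddy x -93.9 y 2.6 z 94.82 grip -0.003 toolxy in caddy [ 0.0029 -0.0029 -0.0007 -0.0002] F [ 0.18 -1.09  0.53]
```

drive_tool([
  [-0.001,-0.001,0.004,0,0,0],
  [-0.001,-0.001,0.003,0,0,0],
  [0,0,0.002,0,0,0],
  [0,0,0.001,0,0,0],
  [0,0,0.001,0,0,0],
  [0,0,0.0005,0,0,0],
  [0,0,0,0,0,0],
])

```text
t: 3.28
position: [0.6464, 0.069, 0.0835]
eef_rot: [[0.342, -0.94, 0.0], [-0.94, -0.342, -0.0], [0.0, 0.0, -1.0]]
wrist_force: [-0.6, 1.2, 0.3]
grip_width: -0.0
```

```bash
python3 -c "
from h import *
st()
for n in ('scene','top'): cv2.imwrite(f'pics/{n}2.png',ctrl.capture(n)[:,:,::-1])
a=cv2.imread('pics/scene2.png')[130:250,270:380];cv2.imwrite('pics/s2c.png',cv2.resize(a,None,fx=5,fy=5,interpolation=cv2.INTER_CUBIC))
st()"
```

```text
t 3.28 caddy x -96.5 y -0.1 z 83.47 grip -0.0 toolxy in caddy [ 0.0019 -0.0019  0.     -0.0001] F [ 0.11 -1.36  0.3 ]
t 3.38 caddy x -96.6 y -0.0 z 83.58 grip -0.002 toolxy in caddy [ 0.002  -0.002   0.0002 -0.0001] F [ 0.66 -0.61  0.46]
```

View pics/s2c.png

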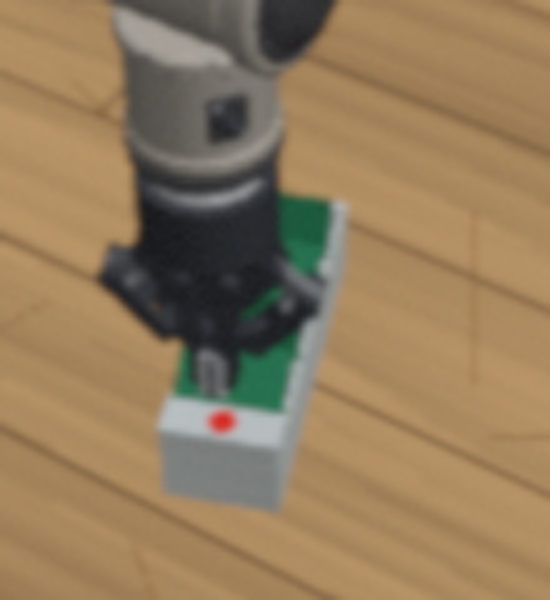

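```bash
python3 -c "
from h import *
def W(x,y,z): return np.r_[DOT+EX*(x+92.5)/1e3+EY*y/1e3,z/1e3]
print(proj('scene',W(-92.5,0,63)))
for x in(-107,-102,-96.5,-85):
  for z in (64,66.5,70,75,80): print(x,z,proj('scene',W(x,0,z)))
a=cv2.imread('pics/top2.png')[170:290,280:390];cv2.imwrite('pics/t2c.png',cv2.resize(a,None,fx=5,fy=5,interpolation=cv2.INTER_CUBIC))
"
```

```text
[313.95456604 214.20787053]
-107 64 [312.78109276 217.7585928 ]
-107 66.5 [312.75263876 217.21621765]
-107 70 [312.71264608 216.45389824]
-107 75 [312.65519347 215.35876687]
-107 80 [312.59736078 214.25639062]
-102 64 [313.18423649 216.45244838]
-102 66.5 [313.15652086 215.90945095]
-102 70 [313.11756641 215.14626528]
-102 75 [313.06160617 214.04990661]
-102 80 [313.00527676 212.94631535]
-96.5 64 [313.6251092  215.02406591]
-96.5 66.5 [313.59819683 214.48040161]
-96.5 70 [313.56037181 213.71628784]
-96.5 75 [313.506035   212.61861466]
-96.5 80 [313.45134083 211.51372257]
-85 64 [314.53828794 212.06546027]
-85 66.5 [314.51302533 211.52046008]
-85 70 [314.4775199  210.75448778]
-85 75 [314.42651706 209.65418372]
-85 80 [314.37518094 208.54668984]
```

View pics/t2c.png

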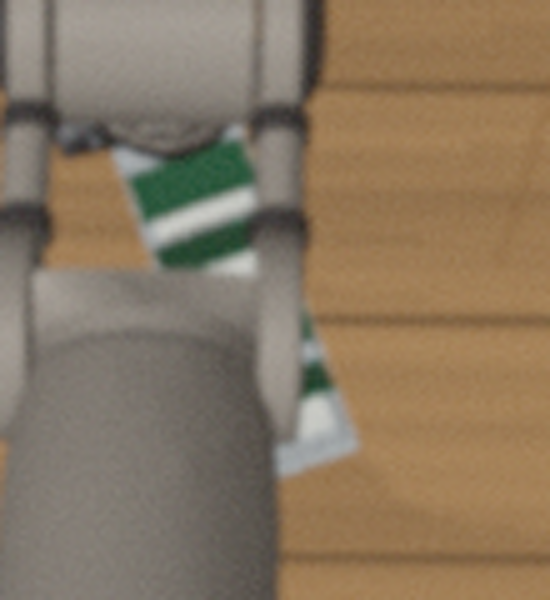

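```bash
python3 -c "
from h import *
def W(x,y,z): return np.r_[DOT+EX*(x+92.5)/1e3+EY*y/1e3,z/1e3]
for z in (197,202,210,214,220,230): print(z,proj('scene',W(-96.2,-1.9,z)),proj('scene',W(-107,-1.9,z)))
s=ctrl.sense();print(s['q'])
a=cv2.imread('pics/scene2.png')[185:225,290:340];cv2.imwrite('pics/s2d.png',cv2.resize(a,None,fx=14,fy=14,interpolation=cv2.INTER_NEAREST))
"
```

```text
197 [312.77812004 183.43784194] [311.82131928 186.31088947]
202 [312.71604551 182.13209787] [311.75538927 185.00682548]
210 [312.61579763 180.02337374] [311.64890837 182.90068447]
214 [312.56523985 178.95988562] [311.59520401 181.8384381 ]
220 [312.48885378 177.35309711] [311.51405998 180.23344814]
230 [312.36005728 174.64384962] [311.37723025 177.52702184]
[-1.13612186e-02  6.85572501e-01  1.31778302e+00 -9.79569523e-05
  1.13806081e+00  1.21063910e+00]
```

View pics/s2d.png

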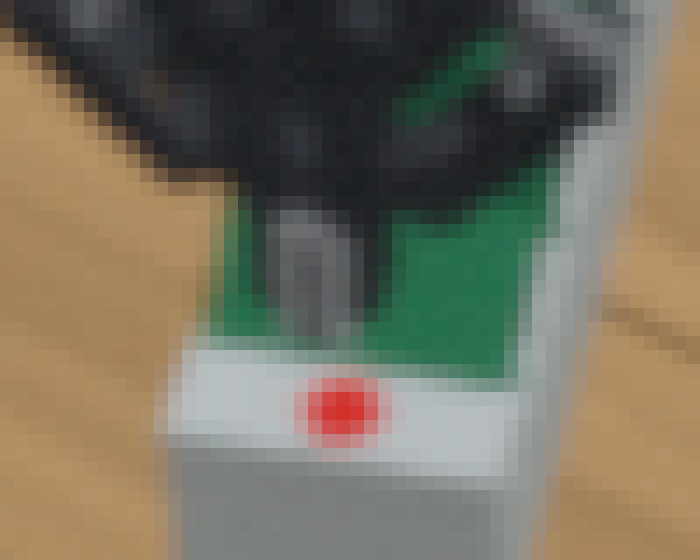

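```bash
python3 -c "
from h import *
p=np.array([.2211,-.4758,.2144])
for dz in(0,.004,-.017): print('start tip',proj('scene',p+[0,0,dz]),proj('top',p+[0,0,dz]))
print('base',proj('scene',[0,0,0]),proj('top',[0,0,0]))
for n,s in(('scene',[(0,90,200,310)]),('top',[(330,400,500,640)])):
  for i,(a,b,c,d) in enumerate(s):
    im=cv2.imread(f'pics/{n}0.png')[a:b,c:d];cv2.imwrite(f'pics/{n}0g.png',cv2.resize(im,None,fx=5.5,fy=5.5,interpolation=cv2.INTER_CUBIC))
im=cv2.imread('pics/scene0.png')[20:140,330:450];cv2.imwrite('pics/base.png',cv2.resize(im,None,fx=5,fy=5))
"
```

```text
start tip [254.0139888   55.03635953] [539.22357224 365.3094118 ]
start tip [253.85875089  54.02980493] [539.93444976 365.66833789]
start tip [254.66676132  59.26890278] [536.25378764 363.80995072]
base [389.13683072 112.25998285] [337.53224454 429.34350337]
```

View pics/scene0g.png

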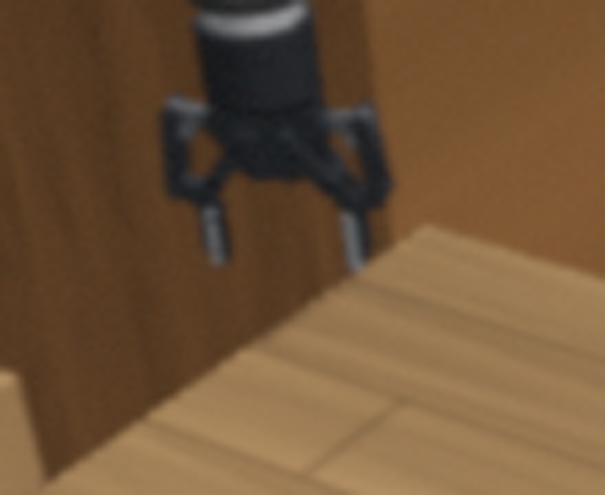

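View pics/top0g.png

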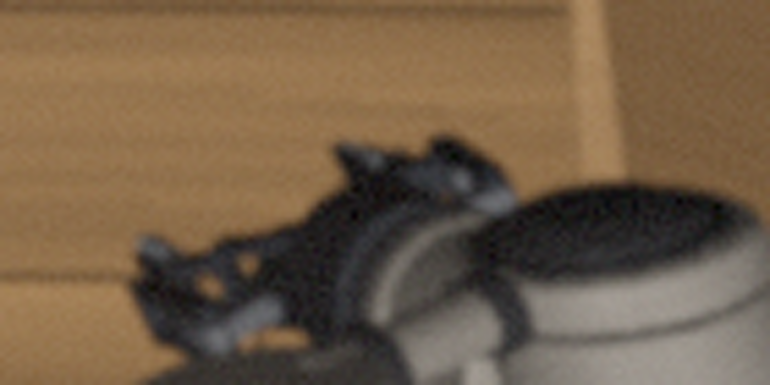

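View pics/base.png

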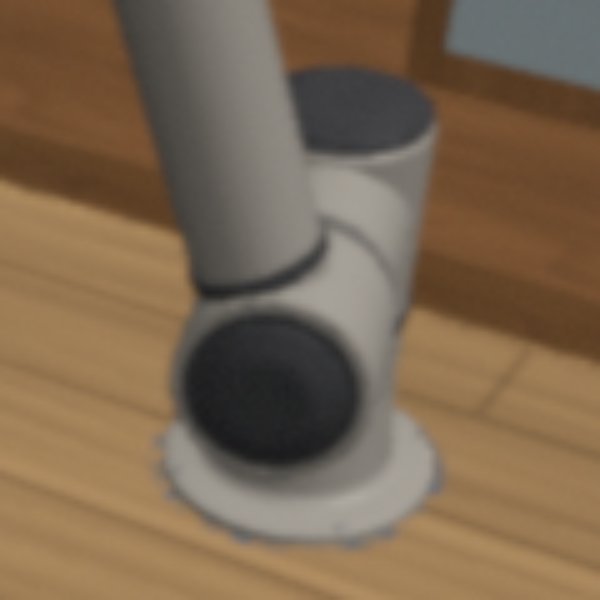

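```bash
python3 -c "
from h import *
p=np.array([.2211,-.4758,.2144])
for a,b in(((232.7,19),(585,360)),((266.4,20),(526.4,374)),((249.5,19.5),(556,367))): print(tri(a,b))
for dz in(0,.03,.06,.08,.1): print(dz,proj('scene',p+[0,0,dz]),proj('top',p+[0,0,dz]))
a=cv2.imread('pics/top1.png')[160:400,260:400];cv2.imwrite('pics/t1c.png',cv2.resize(a,None,fx=2.5,fy=2.5,interpolation=cv2.INTER_CUBIC))
"
```

```text
(array([ 0.26090336, -0.51354615,  0.35510984]), np.float64(0.0027762853646409575))
(array([ 0.23508724, -0.38275369,  0.37113629]), np.float64(0.0012861947968995293))
(array([ 0.24763682, -0.44792684,  0.36306427]), np.float64(0.002855819074295028))
0 [254.0139888   55.03635953] [539.22357224 365.3094118 ]
0.03 [252.83406443  47.3857909 ] [544.67200739 368.0603576 ]
0.06 [251.616987   39.4943237] [550.40316519 370.95405166]
0.08 [250.7840857   34.09383468] [554.39206362 372.96806909]
0.1 [249.93332542  28.57754901] [558.52389765 375.05425551]
```

View pics/t1c.png

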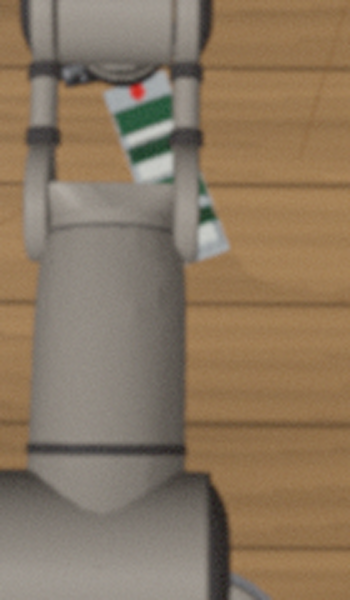

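Tip in the scene crop is at about pixel (312.5,209), higher than the nominal finger length predicts. Touch will settle the height, so I'll lower onto the strip gently.

drive_tool([
  [0,0,0.001,0,0,0],
  [0,0,0.0005,0,0,0],
  [0,0,0.0005,0,0,0],
  [0,0,0.0005,0,0,0],
  [0,0,0,0,0,0],
])

```text
t: 3.8
position: [0.6464, 0.069, 0.0808]
eef_rot: [[0.342, -0.94, -0.0], [-0.94, -0.342, -0.0], [0.0, 0.0, -1.0]]
wrist_force: [0.1, 0.4, -0.7]
grip_width: -0.001
```

drive_tool([
  [0,0,0.0005,0,0,0],
  [0,0,0.0005,0,0,0],
  [0,0,0,0,0,0],
])

```text
t: 4.05
position: [0.6464, 0.069, 0.0799]
eef_rot: [[0.342, -0.94, -0.0], [-0.94, -0.342, -0.0], [0.0, 0.0, -1.0]]
wrist_force: [0.2, -0.6, -0.4]
grip_width: -0.006
```

drive_tool([
  [0,0,0.0005,0,0,0],
  [0,0,0,0,0,0],
])

```text
t: 4.22
position: [0.6464, 0.069, 0.0794]
eef_rot: [[0.342, -0.94, -0.0], [-0.94, -0.342, -0.0], [0.0, 0.0, -1.0]]
wrist_force: [0.4, -0.2, 0.2]
grip_width: 0.004
```

drive_tool([
  [0,0,0.0005,0,0,0],
  [0,0,0,0,0,0],
])

```text
t: 4.38
position: [0.6464, 0.069, 0.0789]
eef_rot: [[0.342, -0.94, -0.0], [-0.94, -0.342, -0.0], [0.0, 0.0, -1.0]]
wrist_force: [-0.3, -0.7, -0.4]
grip_width: -0.003
```

drive_tool([
  [0,0,0.0005,0,0,0],
  [0,0,0,0,0,0],
])

```text
t: 4.55
position: [0.6464, 0.069, 0.0784]
eef_rot: [[0.342, -0.94, -0.0], [-0.94, -0.342, -0.0], [0.0, 0.0, -1.0]]
wrist_force: [-0.1, -0.8, 0.2]
grip_width: 0.001
```

drive_tool([
  [0,0,0.0005,0,0,0],
  [0,0,0,0,0,0],
])

```text
t: 4.72
position: [0.6464, 0.069, 0.0779]
eef_rot: [[0.342, -0.94, -0.0], [-0.94, -0.342, -0.0], [0.0, 0.0, -1.0]]
wrist_force: [0.5, -0.1, 0.7]
grip_width: 0.002
```

drive_tool([
  [0,0,0.0005,0,0,0],
  [0,0,0,0,0,0],
])

```text
t: 4.88
position: [0.6464, 0.069, 0.0774]
eef_rot: [[0.342, -0.94, -0.0], [-0.94, -0.342, -0.0], [0.0, 0.0, -1.0]]
wrist_force: [0.9, 0.4, -0.6]
grip_width: 0.0
```

```bash
python3 -c "
from h import *
st()
cv2.imwrite('pics/scene3.png',ctrl.capture('scene')[:,:,::-1])
o=[]
for k in (0,2,3):
  a=cv2.imread(f'pics/scene{k}.png')[170:230,295:345];o.append(cv2.resize(a,None,fx=5.2,fy=9,interpolation=cv2.INTER_NEAREST))
cv2.imwrite('pics/s3d.png',np.hstack(o))
def W(x,y,z): return np.r_[DOT+EX*(x+92.5)/1e3+EY*y/1e3,z/1e3]
print(proj('scene',W(-80,36,63)),proj('scene',W(-80,-36,63)))
"
```

```text
t 4.88 caddy x -96.5 y -0.0 z 77.39 grip 0.0 toolxy in caddy [ 0.002  -0.002  -0.0001 -0.0001] F [-0.97 -0.08 -0.65]
[303.13856832 209.0771202 ] [326.86322363 212.95934931]
```

View pics/s3d.png

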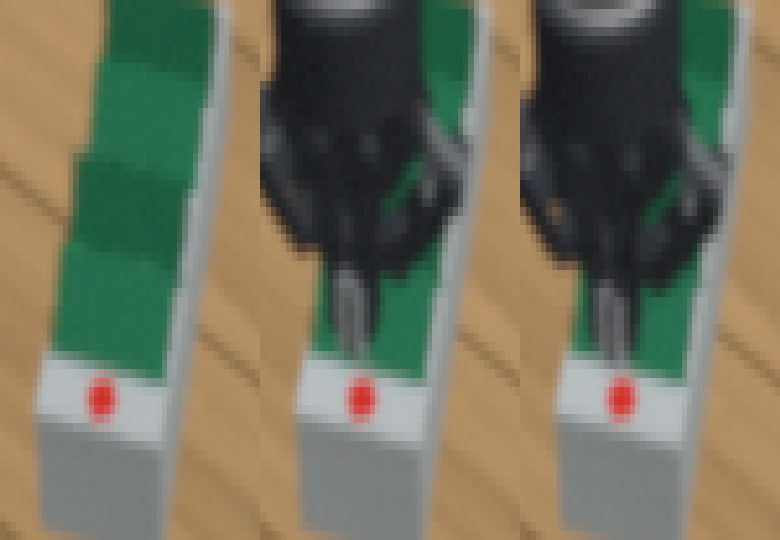

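```bash
python3 -c "
from h import *
cv2.imwrite('pics/top3.png',ctrl.capture('top')[:,:,::-1])
o=[]
for k in (0,1,2,3):
  a=cv2.imread(f'pics/top{k}.png')[180:280,295:355];o.append(cv2.resize(a,None,fx=3.3,fy=5.5,interpolation=cv2.INTER_CUBIC))
cv2.imwrite('pics/t3d.png',np.hstack(o))
"
```

```text
(no output)
```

View pics/t3d.png

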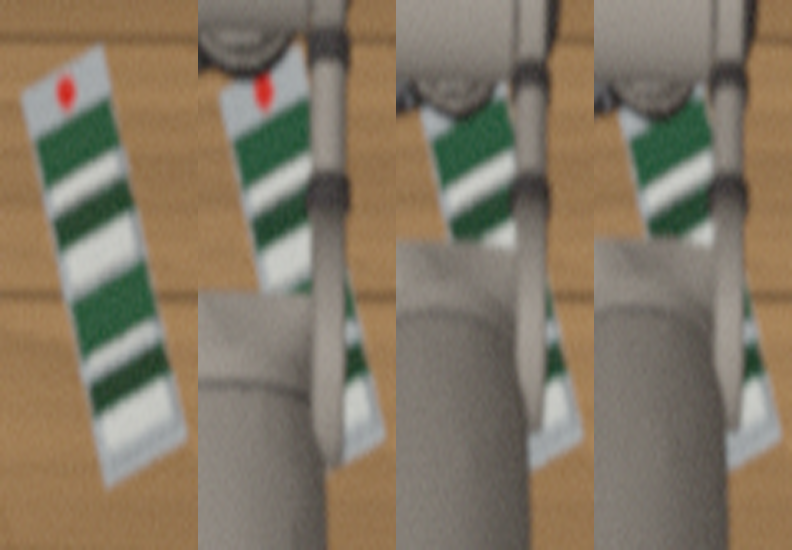

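```bash
python3 -c "
from h import *
def W(x,y,z): return np.r_[DOT+EX*(x+92.5)/1e3+EY*y/1e3,z/1e3]
for x in(-96.5,-71):
  for z in(150,200,250,300): 
    p=W(x,0,z);print(x,z,proj('top',p),proj('top',p-[.032,0,0]),'scene',proj('scene',p))
"
```

```text
-96.5 150 [313.45646047 190.99114829] [313.35673532 203.20228709] scene [312.64603142 195.24544288]
-96.5 200 [313.05178218 188.42161159] [312.94712037 201.10625125] scene [312.02152516 182.62961785]
-96.5 250 [312.61407706 185.64236837] [312.50398825 198.83870505] scene [311.35077805 169.07966854]
-96.5 300 [312.13912998 182.62665447] [312.02304959 196.37769947] scene [310.62845687 154.48785705]
-71 150 [316.75034995 200.14389421] [316.65842063 212.39965823] scene [314.78722285 188.64733425]
-71 200 [316.474288   197.92898952] [316.37804343 210.66180959] scene [314.24754082 175.99252982]
-71 250 [316.17565122 195.53296206] [316.07467842 208.78147672] scene [313.66853216 162.41556963]
-71 300 [315.85155249 192.93264788] [315.74537763 206.74038739] scene [313.04573572 147.81184606]
```

```bash
python3 -c "
from h import *
o=[]
a=cv2.imread('pics/top3.png')[150:270,260:360];o.append(cv2.resize(a,None,fx=4,fy=5,interpolation=cv2.INTER_CUBIC))
a=cv2.imread('pics/scene3.png')[100:220,260:360];o.append(cv2.resize(a,None,fx=4,fy=5,interpolation=cv2.INTER_CUBIC))
cv2.imwrite('pics/ts3.png',np.hstack(o))
"
```

```text
(no output)
```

View pics/ts3.png

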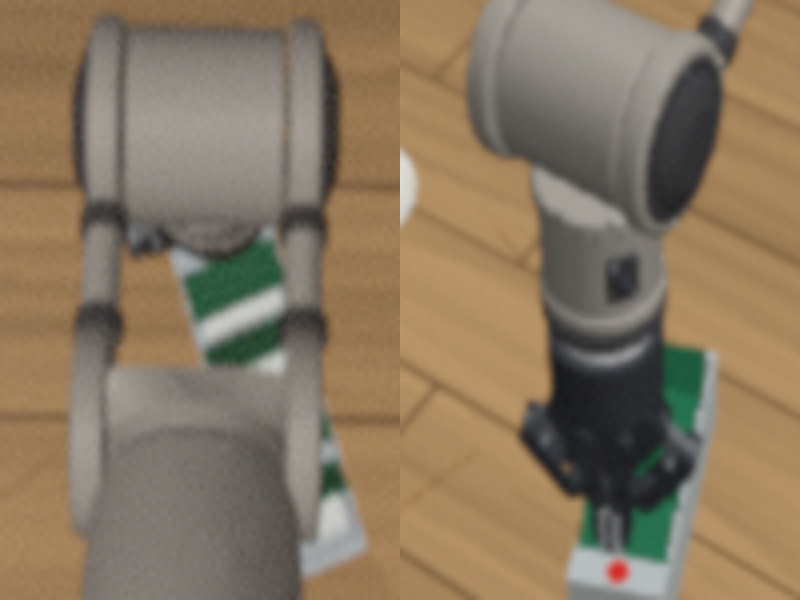

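Wrist axis in the top view is at column 312.5, matching the reported pose, so the sideways position is right and the tip stands 20–30 mm higher than nominal. Lid 1 hasn't moved. Next I'll go 12 mm lower and look again.

drive_tool([
  [0,0,0.0015,0,0,0],
  [0,0,0.0015,0,0,0],
  [0,0,0,0,0,0],
])

```text
t: 5.23
position: [0.6462, 0.069, 0.0741]
eef_rot: [[0.342, -0.94, -0.001], [-0.94, -0.342, -0.0], [-0.0, 0.001, -1.0]]
wrist_force: [-0.2, -0.0, 1.2]
grip_width: -0.004
```

drive_tool([
  [0,0,0.0015,0,0,0],
  [0,0,0.0015,0,0,0],
  [0,0,0,0,0,0],
])

```text
t: 5.48
position: [0.6462, 0.069, 0.071]
eef_rot: [[0.342, -0.94, -0.001], [-0.94, -0.342, -0.0], [-0.0, 0.001, -1.0]]
wrist_force: [-0.6, -0.3, 1.3]
grip_width: 0.002
```

drive_tool([
  [0,0,0.0015,0,0,0],
  [0,0,0.0015,0,0,0],
  [0,0,0,0,0,0],
])

```text
t: 5.73
position: [0.6462, 0.069, 0.0681]
eef_rot: [[0.342, -0.94, -0.001], [-0.94, -0.342, -0.0], [-0.0, 0.001, -1.0]]
wrist_force: [0.2, 0.1, 0.2]
grip_width: -0.005
```

```bash
python3 -c "
from h import *
st()
for n in ('scene','top'): cv2.imwrite(f'pics/{n}4.png',ctrl.capture(n)[:,:,::-1])
o=[]
for k in (0,3,4):
  a=cv2.imread(f'pics/scene{k}.png')[170:230,295:345];o.append(cv2.resize(a,None,fx=5.2,fy=9,interpolation=cv2.INTER_NEAREST))
cv2.imwrite('pics/s4d.png',np.hstack(o))
"
```

```text
t 5.73 caddy x -96.3 y -0.1 z 68.10 grip -0.005 toolxy in caddy [ 0.002  -0.002  -0.0006 -0.0001] F [-0.23 -0.03  0.22]
```

View pics/s4d.png

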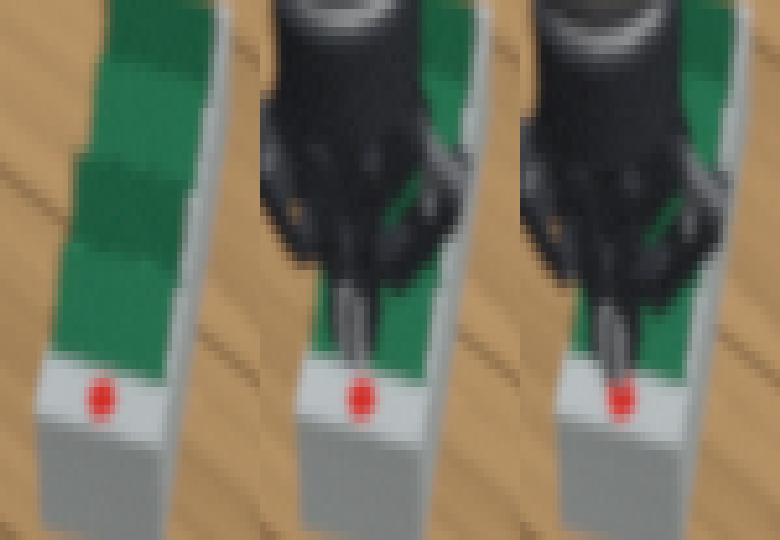

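Tip now at about (313,212), just at the top edge of the dot. I'll carry on down.

drive_tool([
  [0,0,0.0015,0,0,0],
  [0,0,0.0015,0,0,0],
  [0,0,0,0,0,0],
])

```text
t: 6.08
position: [0.6462, 0.069, 0.0651]
eef_rot: [[0.342, -0.94, -0.001], [-0.94, -0.342, -0.0], [-0.0, 0.001, -1.0]]
wrist_force: [0.4, 0.9, -0.8]
grip_width: 0.002
```

drive_tool([
  [0,0,0.0015,0,0,0],
  [0,0,0.0015,0,0,0],
  [0,0,0,0,0,0],
])

```text
t: 6.33
position: [0.6462, 0.069, 0.0621]
eef_rot: [[0.342, -0.94, -0.001], [-0.94, -0.342, -0.0], [-0.0, 0.001, -1.0]]
wrist_force: [0.6, -0.0, -0.8]
grip_width: -0.001
```

drive_tool([
  [0,0,0.001,0,0,0],
  [0,0,0.001,0,0,0],
  [0,0,0,0,0,0],
])

```text
t: 6.58
position: [0.6464, 0.069, 0.0603]
eef_rot: [[0.342, -0.94, -0.0], [-0.94, -0.342, -0.0], [-0.0, 0.0, -1.0]]
wrist_force: [-0.3, 0.3, -0.2]
grip_width: 0.001
```

```bash
python3 -c "
from h import *
st()
for n in ('scene','top'): cv2.imwrite(f'pics/{n}5.png',ctrl.capture(n)[:,:,::-1])
o=[]
for k in (0,4,5):
  a=cv2.imread(f'pics/scene{k}.png')[170:230,295:345];o.append(cv2.resize(a,None,fx=5.2,fy=9,interpolation=cv2.INTER_NEAREST))
cv2.imwrite('pics/s5d.png',np.hstack(o))
"
```

```text
t 6.58 caddy x -96.4 y -0.1 z 60.25 grip 0.001 toolxy in caddy [ 0.002  -0.002  -0.0003 -0.0001] F [ 0.21 -0.37 -0.23]
```

View pics/s5d.png

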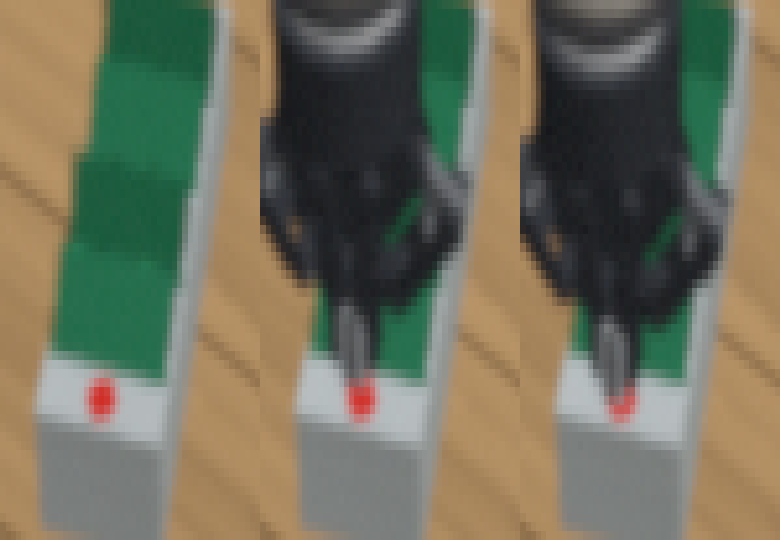

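drive_tool([
  [0,0,0.001,0,0,0],
  [0,0,0.001,0,0,0],
  [0,0,0,0,0,0],
])

```text
t: 6.93
position: [0.6463, 0.069, 0.0582]
eef_rot: [[0.342, -0.94, -0.0], [-0.94, -0.342, -0.0], [-0.0, 0.0, -1.0]]
wrist_force: [0.1, -0.9, -0.3]
grip_width: 0.002
```

drive_tool([
  [0,0,0.001,0,0,0],
  [0,0,0,0,0,0],
])

```text
t: 7.1
position: [0.6464, 0.069, 0.0573]
eef_rot: [[0.342, -0.94, -0.0], [-0.94, -0.342, -0.0], [0.0, 0.0, -1.0]]
wrist_force: [0.9, -0.9, -0.3]
grip_width: -0.0
```

drive_tool([
  [0,0,0.001,0,0,0],
  [0,0,0,0,0,0],
])

```text
t: 7.27
position: [0.6464, 0.069, 0.0563]
eef_rot: [[0.342, -0.94, -0.0], [-0.94, -0.342, -0.0], [0.0, 0.0, -1.0]]
wrist_force: [0.3, 0.1, -0.3]
grip_width: 0.002
```

drive_tool([
  [0,0,0.001,0,0,0],
  [0,0,0,0,0,0],
])

```text
t: 7.43
position: [0.6464, 0.069, 0.0553]
eef_rot: [[0.342, -0.94, -0.0], [-0.94, -0.342, -0.0], [-0.0, 0.0, -1.0]]
wrist_force: [-0.3, -0.1, 0.2]
grip_width: -0.005
```

```bash
python3 -c "
from h import *
st()
for n in ('scene','top'): cv2.imwrite(f'pics/{n}6.png',ctrl.capture(n)[:,:,::-1])
o=[]
for k in (0,5,6):
  a=cv2.imread(f'pics/scene{k}.png')[170:230,295:345];o.append(cv2.resize(a,None,fx=5.2,fy=9,interpolation=cv2.INTER_NEAREST))
cv2.imwrite('pics/s6d.png',np.hstack(o))
"
```

```text
t 7.43 caddy x -96.4 y -0.0 z 55.30 grip -0.005 toolxy in caddy [ 0.002  -0.002  -0.0002 -0.0001] F [ 0.27 -0.02  0.19]
```

View pics/s6d.png

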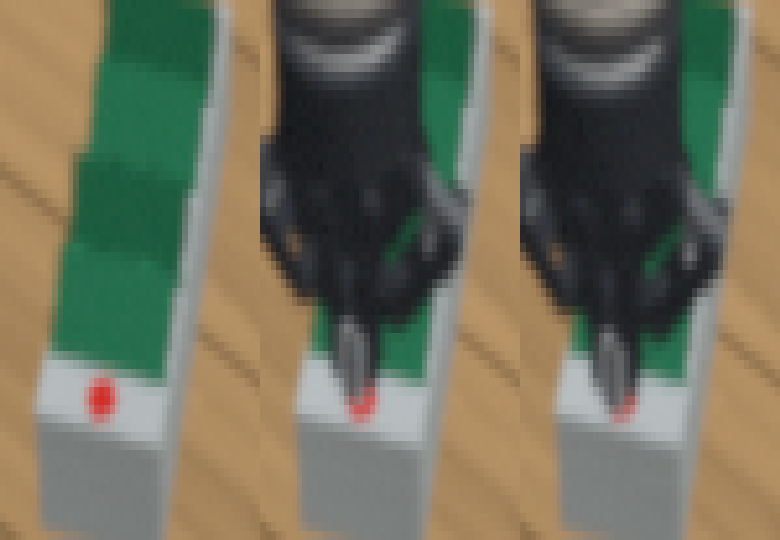

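Tip is now at about (313,215), near the middle of the dot. I'll use half-millimetre steps from here.

drive_tool([
  [0,0,0.0005,0,0,0],
  [0,0,0.0005,0,0,0],
])

```text
t: 7.7
position: [0.6465, 0.069, 0.0545]
eef_rot: [[0.342, -0.94, 0.0], [-0.94, -0.342, -0.0], [0.0, -0.0, -1.0]]
wrist_force: [0.6, 0.1, 0.3]
grip_width: -0.002
```

drive_tool([
  [0,0,0.0005,0,0,0],
  [0,0,0.0005,0,0,0],
])

```text
t: 7.87
position: [0.6464, 0.069, 0.0534]
eef_rot: [[0.342, -0.94, 0.0], [-0.94, -0.342, -0.0], [0.0, 0.0, -1.0]]
wrist_force: [-0.6, -0.0, -0.2]
grip_width: -0.002
```

drive_tool([
  [0,0,0.0005,0,0,0],
  [0,0,0.0005,0,0,0],
])

```text
t: 8.03
position: [0.6465, 0.069, 0.0524]
eef_rot: [[0.342, -0.94, -0.0], [-0.94, -0.342, -0.0], [0.0, 0.0, -1.0]]
wrist_force: [-0.1, 0.5, 0.0]
grip_width: -0.001
```

drive_tool([
  [0,0,0.0005,0,0,0],
  [0,0,0.0005,0,0,0],
])

```text
t: 8.2
position: [0.6464, 0.069, 0.0514]
eef_rot: [[0.342, -0.94, -0.0], [-0.94, -0.342, -0.0], [0.0, 0.0, -1.0]]
wrist_force: [-0.3, -0.4, -0.5]
grip_width: -0.001
```

drive_tool([
  [0,0,0.0005,0,0,0],
  [0,0,0.0005,0,0,0],
])

```text
t: 8.37
position: [0.6465, 0.069, 0.0504]
eef_rot: [[0.342, -0.94, 0.0], [-0.94, -0.342, -0.0], [0.0, 0.0, -1.0]]
wrist_force: [-0.3, 1.1, 0.7]
grip_width: 0.0
```

```bash
python3 -c "
from h import *
st()
for n in ('scene','top'): cv2.imwrite(f'pics/{n}7.png',ctrl.capture(n)[:,:,::-1])
st()
o=[]
for k in (0,6,7):
  a=cv2.imread(f'pics/scene{k}.png')[170:230,295:345];o.append(cv2.resize(a,None,fx=5.2,fy=9,interpolation=cv2.INTER_NEAREST))
cv2.imwrite('pics/s7d.png',np.hstack(o))
"
```

```text
t 8.37 caddy x -96.5 y -0.0 z 50.42 grip 0.0 toolxy in caddy [ 0.002  -0.002   0.     -0.0001] F [-0.08 -1.11  0.74]
t 8.47 caddy x -96.4 y -0.1 z 50.34 grip 0.003 toolxy in caddy [ 0.002  -0.002  -0.0002 -0.0001] F [ 0.15  0.04 -0.14]
```

View pics/s7d.png

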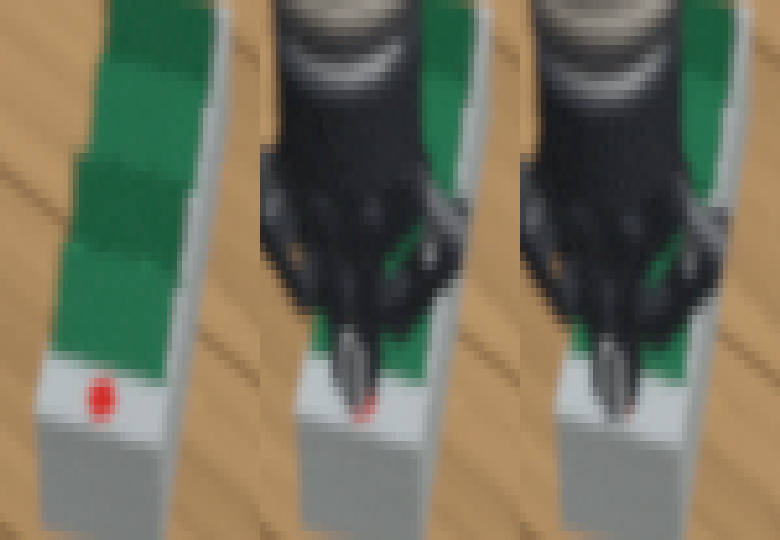

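Tip at about (313,216). Close now, carrying on in small steps.

drive_tool([
  [0,0,0.0005,0,0,0],
  [0,0,0.0005,0,0,0],
])

```text
t: 8.63
position: [0.6465, 0.069, 0.0495]
eef_rot: [[0.342, -0.94, 0.0], [-0.94, -0.342, -0.0], [0.0, -0.0, -1.0]]
wrist_force: [1.3, -0.1, 0.2]
grip_width: -0.001
```

drive_tool([
  [0,0,0.0005,0,0,0],
  [0,0,0.0003,0,0,0],
])

```text
t: 8.8
position: [0.6464, 0.069, 0.0486]
eef_rot: [[0.342, -0.94, -0.0], [-0.94, -0.342, -0.0], [0.0, 0.0, -1.0]]
wrist_force: [-0.2, -1.0, -0.4]
grip_width: -0.003
```

drive_tool([
  [0,0,0.0005,0,0,0],
  [0,0,0.0003,0,0,0],
])

```text
t: 8.97
position: [0.6464, 0.069, 0.0478]
eef_rot: [[0.342, -0.94, -0.0], [-0.94, -0.342, -0.0], [0.0, 0.0, -1.0]]
wrist_force: [0.1, 0.1, -0.2]
grip_width: 0.002
```

drive_tool([
  [0,0,0.0005,0,0,0],
  [0,0,0.0003,0,0,0],
])

```text
t: 9.13
position: [0.6464, 0.069, 0.047]
eef_rot: [[0.342, -0.94, -0.0], [-0.94, -0.342, -0.0], [0.0, 0.0, -1.0]]
wrist_force: [0.5, -0.1, -0.8]
grip_width: 0.002
```

drive_tool([
  [0,0,0.0005,0,0,0],
  [0,0,0.0003,0,0,0],
])

```text
t: 9.3
position: [0.6465, 0.069, 0.0468]
eef_rot: [[0.342, -0.94, 0.0], [-0.94, -0.342, -0.0], [0.0, -0.0, -1.0]]
wrist_force: [-2.2, 0.3, 5.9]
grip_width: 0.0
```

drive_tool([
  [0,0,0.0005,0,0,0],
  [0,0,0.0003,0,0,0],
])

```text
t: 9.47
position: [0.6465, 0.069, 0.0468]
eef_rot: [[0.342, -0.94, 0.001], [-0.94, -0.342, -0.0], [0.0, -0.001, -1.0]]
wrist_force: [-3.4, -1.2, 11.3]
grip_width: -0.001
```

```bash
python3 -c "
from h import *
st()
for n in ('scene','top'): cv2.imwrite(f'pics/{n}8.png',ctrl.capture(n)[:,:,::-1])
st()
o=[]
for k in (0,7,8):
  a=cv2.imread(f'pics/scene{k}.png')[170:230,295:345];o.append(cv2.resize(a,None,fx=5.2,fy=9,interpolation=cv2.INTER_NEAREST))
cv2.imwrite('pics/s8d.png',np.hstack(o))
o=[]
for k in (0,8):
  a=cv2.imread(f'pics/top{k}.png')[180:280,295:365];o.append(cv2.resize(a,None,fx=5.5,fy=5.5,interpolation=cv2.INTER_CUBIC))
cv2.imwrite('pics/t8d.png',np.hstack(o))
"
```

```text
t 9.47 caddy x -96.6 y 0.0 z 46.76 grip -0.001 toolxy in caddy [ 0.002  -0.002   0.0006 -0.0002] F [ 3.63 -0.09 11.25]
t 9.57 caddy x -96.6 y -0.0 z 46.79 grip -0.003 toolxy in caddy [ 0.0019 -0.0019  0.0007 -0.0002] F [ 3.7  -0.34  8.49]
```

View pics/s8d.png

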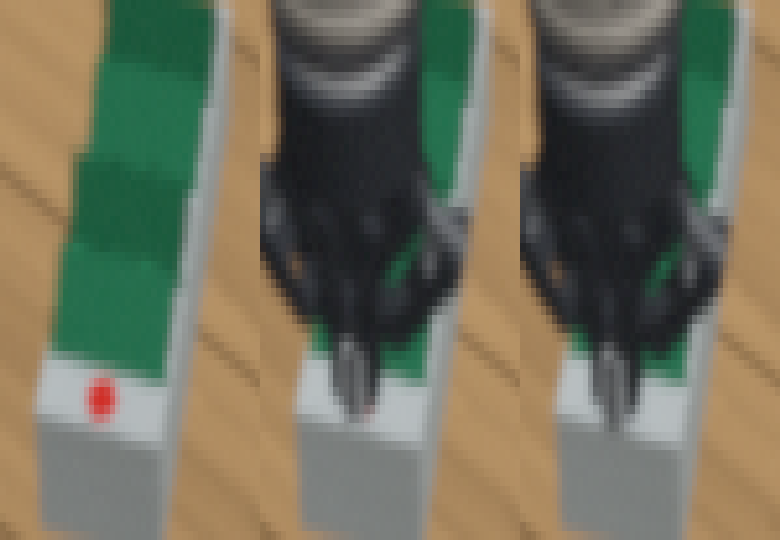

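View pics/t8d.png

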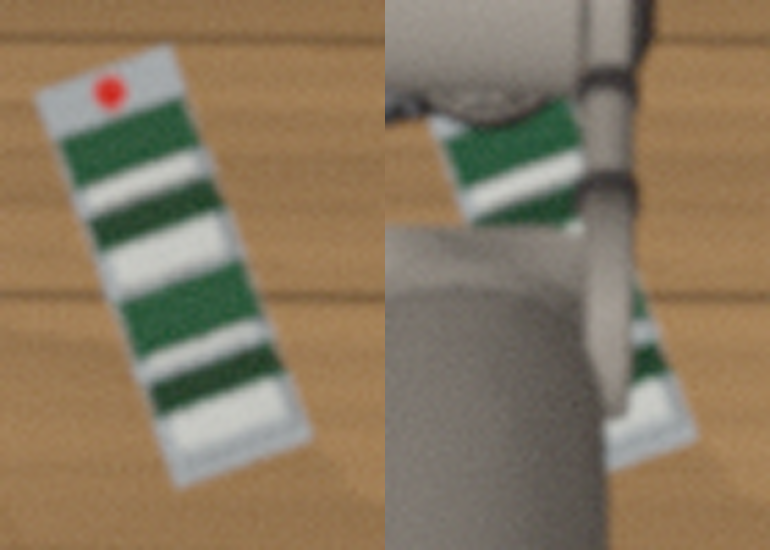

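Touchdown on the strip came at TCP z ≈ 46.8 mm, and the force rose to about 11 N over the second step. So the surface sits at about 46.8 in TCP terms. I'll lift slightly to unload.

drive_tool([
  [0,0,-0.001,0,0,0],
  [0,0,-0.001,0,0,0],
  [0,0,-0.0015,0,0,0],
  [0,0,0,0,0,0],
])

```text
t: 9.9
position: [0.6466, 0.069, 0.049]
eef_rot: [[0.342, -0.94, 0.0], [-0.94, -0.342, -0.0], [0.0, -0.0, -1.0]]
wrist_force: [0.9, 0.0, 0.4]
grip_width: -0.002
```

```bash
python3 -c "
from h import *
st()"
```

```text
t 9.90 caddy x -96.6 y 0.0 z 49.03 grip -0.002 toolxy in caddy [ 0.002  -0.002   0.0002 -0.0001] F [-0.84  0.26  0.39]
```

drive_tool([
  [0,0.002,0,0,0,0],
  [0,0.003,0,0,0,0],
  [0,0.003,0,0,0,0],
  [0,0.003,0,0,0,0],
  [0,0.003,0.0002,0,0,0],
  [0,0.003,0.0002,0,0,0],
])

```text
t: 10.4
position: [0.6305, 0.0631, 0.0489]
eef_rot: [[0.342, -0.94, 0.001], [-0.94, -0.342, -0.0], [0.0, -0.001, -1.0]]
wrist_force: [0.1, 0.5, 0.7]
grip_width: 0.001
```

```bash
python3 -c "
from h import *
st()"
```

```text
t 10.40 caddy x -79.5 y 0.0 z 48.86 grip 0.001 toolxy in caddy [ 0.002 -0.002  0.001 -0.   ] F [-0.24 -0.44  0.68]
```

drive_tool([
  [0,0.003,0.0002,0,0,0],
  [0,0.003,0.0002,0,0,0],
  [0,0.003,0.0002,0,0,0],
  [0,0.003,0.0002,0,0,0],
  [0,0.003,0.0002,0,0,0],
  [0,0.003,0,0,0,0],
])

```text
t: 10.9
position: [0.6132, 0.0569, 0.0475]
eef_rot: [[0.342, -0.94, -0.0], [-0.94, -0.342, -0.0], [-0.0, 0.0, -1.0]]
wrist_force: [-0.2, 1.2, 0.2]
grip_width: -0.0
```

```bash
python3 -c "
from h import *
st()
for n in ('scene','top'): cv2.imwrite(f'pics/{n}9.png',ctrl.capture(n)[:,:,::-1])
o=[]
for n,y,x in (('scene',160,280),('top',180,290)):
  a=cv2.imread(f'pics/{n}9.png')[y:y+100,x:x+75];o.append(cv2.resize(a,None,fx=5.2,fy=5.2,interpolation=cv2.INTER_CUBIC))
cv2.imwrite('pics/st9.png',np.hstack(o))"
```

```text
t 10.90 caddy x -61.1 y -0.1 z 47.49 grip -0.0 toolxy in caddy [ 0.0021 -0.0021 -0.0003 -0.0001] F [-0.24 -1.15  0.2 ]
```

View pics/st9.png

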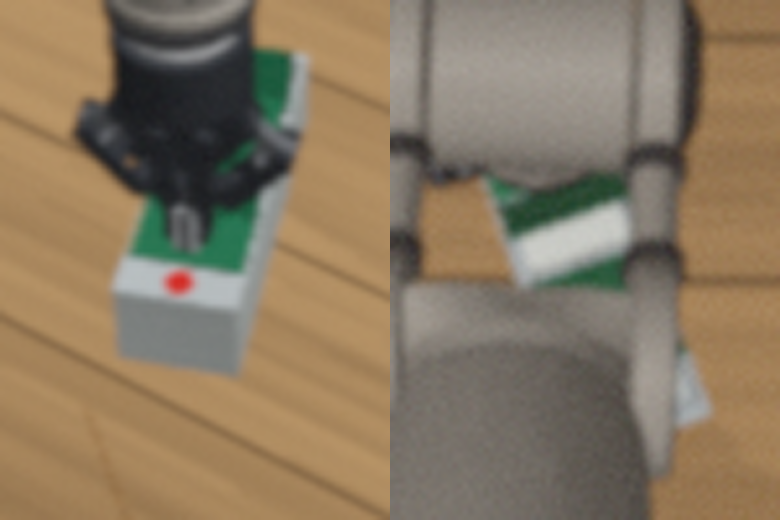

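Lid 1 is nearly down and the dot is unmoved at (314,214). I'll carry on over lid 1's edge onto lid 2.

drive_tool([
  [0,0.003,0.0001,0,0,0],
  [0,0.003,0.0001,0,0,0],
  [0,0.003,0,0,0,0],
  [0,0.003,0,0,0,0],
  [0,0.0025,-0.0008,0,0,0],
  [0,0.0025,-0.0008,0,0,0],
  [0,0.0025,0,0,0,0],
])

```text
t: 11.58
position: [0.5954, 0.0503, 0.0493]
eef_rot: [[0.342, -0.94, 0.001], [-0.94, -0.342, 0.0], [0.0, -0.001, -1.0]]
wrist_force: [1.4, 0.9, 0.4]
grip_width: 0.001
```

```bash
python3 -c "
from h import *
st()"
```

```text
t 11.58 caddy x -42.1 y -0.0 z 49.32 grip 0.001 toolxy in caddy [ 0.0021 -0.0021  0.0011  0.    ] F [-1.68 -0.39  0.39]
```

drive_tool([
  [0,0.0025,0,0,0,0],
  [0,0.003,0.0002,0,0,0],
  [0,0.003,0.0002,0,0,0],
  [0,0.003,0.0003,0,0,0],
  [0,0.003,0.0003,0,0,0],
  [0,0.003,0.0003,0,0,0],
  [0,0.003,0.0003,0,0,0],
])

```text
t: 12.17
position: [0.5755, 0.0432, 0.0473]
eef_rot: [[0.342, -0.94, -0.0], [-0.94, -0.342, -0.0], [-0.0, 0.0, -1.0]]
wrist_force: [-1.0, 0.2, -0.1]
grip_width: 0.0
```

```bash
python3 -c "
from h import *
st()
for n in ('scene','top'): cv2.imwrite(f'pics/{n}10.png',ctrl.capture(n)[:,:,::-1])
o=[]
for n,y,x in (('scene',150,280),('top',180,290)):
  a=cv2.imread(f'pics/{n}10.png')[y:y+100,x:x+75];o.append(cv2.resize(a,None,fx=5.2,fy=5.2,interpolation=cv2.INTER_CUBIC))
cv2.imwrite('pics/st10.png',np.hstack(o))"
```

```text
t 12.17 caddy x -21.0 y -0.2 z 47.25 grip 0.0 toolxy in caddy [ 0.0021 -0.0021 -0.0005 -0.0001] F [ 0.84 -0.54 -0.11]
```

View pics/st10.png

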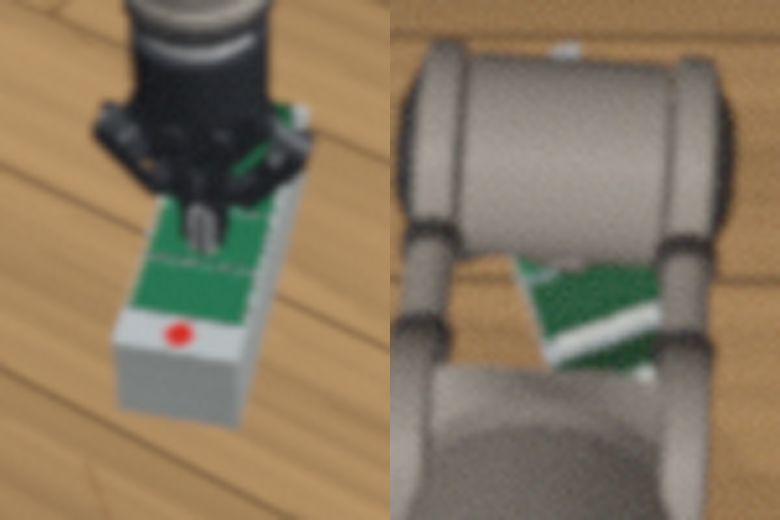

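Lid 1 looks flush and lid 2 is folding. The dot stays at (314,214).

drive_tool([
  [0,0.003,0,0,0,0],
  [0,0.003,0,0,0,0],
  [0,0.003,0,0,0,0],
  [0,0.003,0,0,0,0],
  [0,0.003,0,0,0,0],
  [0,0.0025,-0.0008,0,0,0],
  [0,0.0025,-0.0008,0,0,0],
  [0,0.0025,0,0,0,0],
])

```text
t: 12.93
position: [0.5547, 0.0356, 0.0492]
eef_rot: [[0.342, -0.94, 0.0], [-0.94, -0.342, -0.0], [0.0, -0.0, -1.0]]
wrist_force: [0.6, -0.6, -0.2]
grip_width: -0.001
```

```bash
python3 -c "
from h import *
st()"
```

```text
t 12.93 caddy x 1.1 y -0.1 z 49.21 grip -0.001 toolxy in caddy [ 0.002  -0.002   0.0004 -0.0001] F [-0.35  0.8  -0.19]
```

drive_tool([
  [0,0.003,0,0,0,0],
  [0,0.003,0.0002,0,0,0],
  [0,0.003,0.0003,0,0,0],
  [0,0.003,0.0003,0,0,0],
  [0,0.003,0.0003,0,0,0],
  [0,0.003,0.0003,0,0,0],
  [0,0.003,0.0003,0,0,0],
])

```text
t: 13.52
position: [0.5346, 0.0284, 0.0472]
eef_rot: [[0.342, -0.94, -0.0], [-0.94, -0.342, -0.0], [-0.0, 0.0, -1.0]]
wrist_force: [-0.6, -0.1, 0.7]
grip_width: 0.002
```

```bash
python3 -c "
from h import *
st()
for n in ('scene',): cv2.imwrite(f'pics/{n}11.png',ctrl.capture(n)[:,:,::-1])
a=cv2.imread(f'pics/scene11.png')[150:250,280:355];cv2.imwrite('pics/st11.png',cv2.resize(a,None,fx=5.2,fy=5.2,interpolation=cv2.INTER_CUBIC))"
```

```text
t 13.52 caddy x 22.5 y -0.3 z 47.19 grip 0.002 toolxy in caddy [ 0.002  -0.002  -0.0004 -0.0001] F [ 0.57 -0.06  0.72]
```

View pics/st11.png

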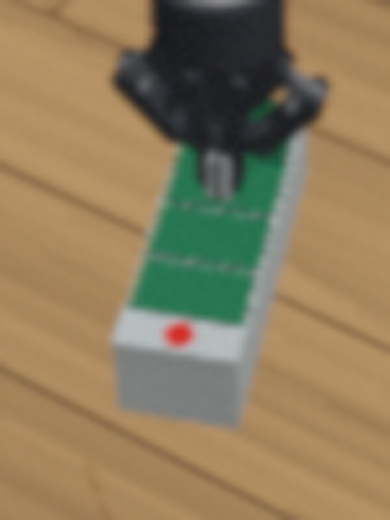

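Lids 1 and 2 are flush, with thin seams at crop rows 262 and 210, and the dot hasn't moved. Carrying on across lid 3's edge.

drive_tool([
  [0,0.003,0,0,0,0],
  [0,0.003,0,0,0,0],
  [0,0.003,0,0,0,0],
  [0,0.003,0,0,0,0],
  [0,0.003,0,0,0,0],
  [0,0.0025,-0.0008,0,0,0],
  [0,0.0025,-0.0008,0,0,0],
  [0,0.0025,0,0,0,0],
])

```text
t: 14.23
position: [0.514, 0.0207, 0.0491]
eef_rot: [[0.342, -0.94, 0.001], [-0.94, -0.342, -0.0], [0.0, -0.001, -1.0]]
wrist_force: [1.9, 0.3, 0.4]
grip_width: 0.003
```

drive_tool([
  [0,0.003,0,0,0,0],
  [0,0.003,0.0002,0,0,0],
  [0,0.003,0.0003,0,0,0],
  [0,0.003,0.0003,0,0,0],
  [0,0.003,0.0003,0,0,0],
  [0,0.003,0.0003,0,0,0],
  [0,0.003,0.0003,0,0,0],
])

```text
t: 14.82
position: [0.4937, 0.0135, 0.0471]
eef_rot: [[0.342, -0.94, -0.0], [-0.94, -0.342, -0.0], [-0.0, 0.0, -1.0]]
wrist_force: [0.4, -0.5, -0.3]
grip_width: 0.006
```

```bash
python3 -c "
from h import *
st()
for n in ('scene',): cv2.imwrite(f'pics/{n}12.png',ctrl.capture(n)[:,:,::-1])
a=cv2.imread(f'pics/scene12.png')[150:250,280:355];cv2.imwrite('pics/st12.png',cv2.resize(a,None,fx=5.2,fy=5.2,interpolation=cv2.INTER_CUBIC))"
```

```text
t 14.82 caddy x 66.0 y -0.4 z 47.06 grip 0.006 toolxy in caddy [ 0.002  -0.002  -0.0004 -0.0001] F [-0.14  0.63 -0.28]
```

View pics/st12.png

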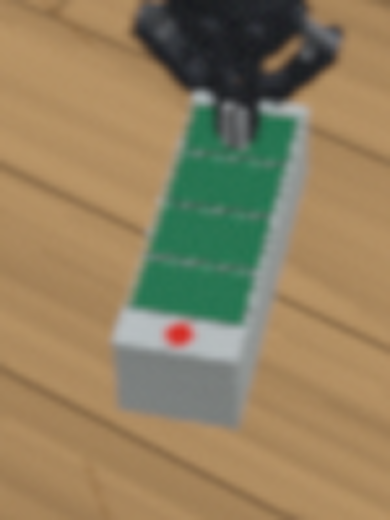

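Lid 3 is flush too. Now I'll finish lid 4 past its edge (x = 93) and rise clear.

drive_tool([
  [0,0.003,0,0,0,0],
  [0,0.003,0,0,0,0],
  [0,0.003,0,0,0,0],
  [0,0.003,0,0,0,0],
  [0,0.003,0,0,0,0],
  [0,0.003,0,0,0,0],
  [0,0.003,0,0,0,0],
  [0,0.003,0,0,0,0],
  [0,0,0,0,0,0],
])

```text
t: 15.62
position: [0.471, 0.0053, 0.0471]
eef_rot: [[0.342, -0.94, -0.001], [-0.94, -0.342, -0.0], [-0.0, 0.001, -1.0]]
wrist_force: [-0.8, -0.6, -0.3]
grip_width: -0.002
```

```bash
python3 -c "
from h import *
st()
for n in ('scene',): cv2.imwrite(f'pics/{n}13.png',ctrl.capture(n)[:,:,::-1])
a=cv2.imread(f'pics/scene13.png')[150:250,280:355];cv2.imwrite('pics/st13.png',cv2.resize(a,None,fx=5.2,fy=5.2,interpolation=cv2.INTER_CUBIC))"
```

```text
t 15.62 caddy x 90.2 y -0.5 z 47.13 grip -0.002 toolxy in caddy [ 0.0022 -0.0022 -0.0006 -0.    ] F [ 0.94  0.3  -0.26]
```

View pics/st13.png

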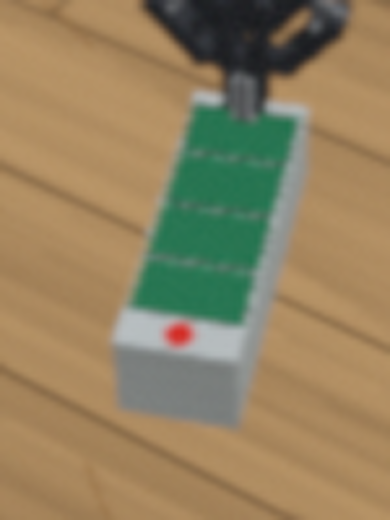

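drive_tool([
  [0,0.003,0,0,0,0],
  [0,0.002,0,0,0,0],
  [0,0,-0.003,0,0,0],
  [0,0,-0.008,0,0,0],
  [0,0,-0.015,0,0,0],
  [0,0,-0.02,0,0,0],
  [0,0,-0.02,0,0,0],
  [0,0,-0.02,0,0,0],
  [0,0,-0.02,0,0,0],
  [0,0,-0.02,0,0,0],
  [0,0,-0.02,0,0,0],
  [0.02,0,-0.01,0,0,0],
  [0.03,0,0,0,0,0],
  [0.03,0,0,0,0,0],
  [0.03,0,0,0,0,0],
  [0.03,0,0,0,0,0],
  [0.03,0,0,0,0,0],
  [0.03,0,0,0,0,0],
  [0.02,0,0,0,0,0],
  [0,0,0,0,0,0],
])

```text
t: 17.33
position: [0.5429, -0.2068, 0.2035]
eef_rot: [[0.339, -0.941, 0.001], [-0.941, -0.339, -0.002], [0.002, -0.0, -1.0]]
wrist_force: [-0.8, -0.7, -0.3]
grip_width: -0.001
```

```bash
python3 -c "
from h import *
st()
o=[]
for n,y,x in (('scene',150,280),('top',180,290)):
  im=ctrl.capture(n)[:,:,::-1];cv2.imwrite(f'pics/{n}14.png',im)
  a=im[y:y+100,x:x+75];o.append(cv2.resize(a,None,fx=5.2,fy=5.2,interpolation=cv2.INTER_CUBIC))
  a=im.astype(int);r=a[...,2]-np.maximum(a[...,0],a[...,1]);m=np.zeros_like(r);m[185:225,300:330]=1;w=np.where((r>60)&(m>0),r,0);ys,xs=np.mgrid[:400,:640];print(n,(w*xs).sum()/w.sum(),(w*ys).sum()/w.sum())
cv2.imwrite('pics/st14.png',np.hstack(o))"
```

```text
t 17.33 caddy x 95.5 y 223.4 z 203.45 grip -0.001 toolxy in caddy [ 0.0052 -0.0052  0.001  -0.0017] F [ 1.    0.34 -0.33]
scene 313.9751442521083 213.8566355969818
top 314.54680113457295 196.32555940750078
```

View pics/st14.png

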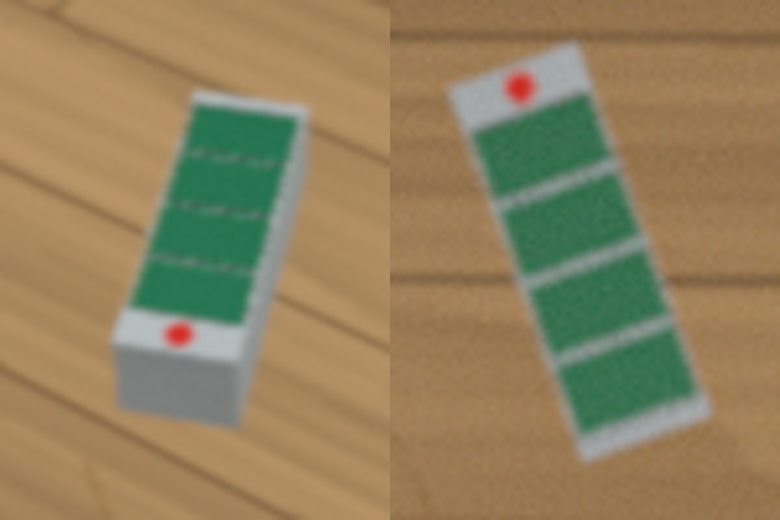

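View pics/top14.png

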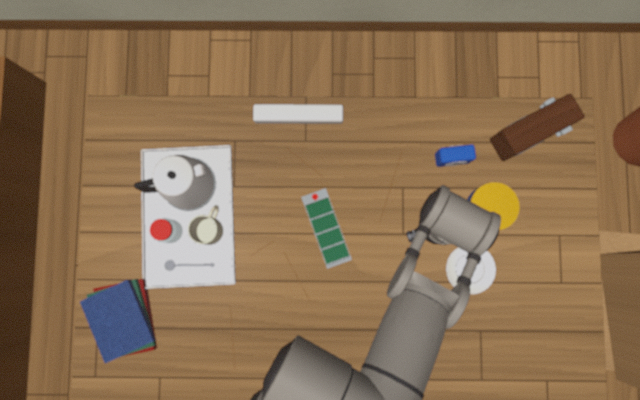

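All four lids are flush in both views. The dot is at the same pixels as before, (314.0,213.9) in the scene view and (314.5,196.3) in the top view. Nothing else has moved and the hand is clear, so I'm handing in.

```bash
python3 -c "
from cell import ctrl
print(ctrl.sign_off())"
```

```text
the job is handed in; nothing more can be done
None
```

All four green lids are shut, and the job is handed in at about 17.4 s of robot time. I found the caddy from the red dot and its outline, then touched down on the solid strip with the fingers shut. From there I ran one low stroke from the dot end, folding lids 1 to 4 in order, and lifted clear.

- **Final checks:** Both cameras show four flush lids. The dot is within 0.01 pixel of where it started, so the caddy was not shoved, and the other things on the dresser look untouched. The hand is at z ≈ 0.20 m, about 0.22 m to the side of the caddy, reading only sensor noise.
- **Stroke:** Readings between moves during the stroke stayed under about 2 N. The tip ran roughly 0.3 to 2.5 mm above the touched level, rising slightly to meet each lid and dipping at its free edge.
- **Disagreement:** The fingertips touched the strip at a reported TCP height of 46.8 mm, not the roughly 80 mm the stated finger length gives. I do not know why, so I set the stroke height by touch.
- **Firmer than meant:** Because I sent two small steps down before reading the force, the touchdown on the strip reached about 11 N for a moment before I backed off.

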